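Find the full canister by its weight

TASK

Two of the three identical white canisters with wooden lids beside the chopping board are nearly empty and one is full; only their weight tells which. Lift them by their lid knobs to find out, set both nearly empty ones down gently, upright and wholly on the board for refilling, and finish while holding the full one up level in the gripper, its underside at least 10 cm above the worktop and touching nothing else. Keep all canisters upright throughout and leave the pepper mill, spice jar and food tin where they stand.

Things in the scene. Friction and masses are not known exactly. Their poses are not given: they have to be found in the camera images.
- canister_a: one of three identical closed canisters: square white body 90x90 mm, wooden lid that does not come off (lid top 103 mm up), on it a central round wooden knob 20 mm across, 103 to 120 mm up, to lift it by. Origin: centre of the underside, z up, x and y along its sides. Weight centred: full 0.55 to 0.75 kg, nearly empty 0.22 to 0.35 kg; any of the three may be the full one
- canister_b: second of the three identical canisters, size, origin and possible weights as canister_a
- canister_c: third of the three identical canisters, size, origin and possible weights as canister_a
- board: wooden chopping board lying flat on the worktop, 200 mm (its x) by 300 mm (its y), 18 mm thick; it does not slip. Origin: centre of its underside; z up. It has room for two canisters side by side along its y. The wall shelf behind the work hangs 0.5 m above the worktop: keep the wrist clear of it
- pepper_mill: bystander: glass pepper mill with a grey cap, diameter 44 mm, 90 mm tall, loose; origin at the centre of its underside
- spice_jar: bystander: glass spice jar with a red cap, diameter 45 mm, 106 mm tall, loose; origin at the centre of its underside
- tin: bystander: unopened food tin, diameter 75 mm, 58 mm tall, loose; origin at the centre of its underside

How it is judged:
At the end, for the whole second after the job is handed in: Two canisters stand upright, still and let go on the board, centres within 65 mm (board x) and 115 mm (board y) of its middle, each weighing under 4.4 N; the third, the full one, is held in the fingers, underside over 90 mm above the worktop, tilt under 0.25 rad, still, clear of everything ((((height (world z) of canister_a above 0.09 m and angle between canister_a's own z axis and vertical below 0.25 rad and linear speed of canister_a below 0.05 m/s and contact force between canister_a and the fingers above 1 N and contact force between canister_a and board below 0.2 N and contact force between canister_a and pepper_mill below 0.2 N and contact force between canister_a and spice_jar below 0.2 N and contact force between canister_a and tin below 0.2 N and contact force between canister_a and canister_b below 0.2 N and contact force between canister_a and canister_c below 0.2 N) and (x of canister_b in the frame of board between -0.065 and 0.065 m and y of canister_b in the frame of board between -0.115 and 0.115 m and z of canister_b in the frame of board between 0.012 and 0.024 m and angle between canister_b's own z axis and vertical below 0.06 rad and linear speed of canister_b below 0.03 m/s and contact force between canister_b and board between 1.5 and 4.4 N and contact force between canister_b and the arm below 0.2 N and contact force between canister_b and the fingers below 0.2 N) and (x of canister_c in the frame of board between -0.065 and 0.065 m and y of canister_c in the frame of board between -0.115 and 0.115 m and z of canister_c in the frame of board between 0.012 and 0.024 m and angle between canister_c's own z axis and vertical below 0.06 rad and linear speed of canister_c below 0.03 m/s and contact force between canister_c and board between 1.5 and 4.4 N and contact force between canister_c and the arm below 0.2 N and contact force between canister_c and the fingers below 0.2 N)) or ((height (world z) of canister_b above 0.09 m and angle between canister_b's own z axis and vertical below 0.25 rad and linear speed of canister_b below 0.05 m/s and contact force between canister_b and the fingers above 1 N and contact force between canister_b and board below 0.2 N and contact force between canister_b and pepper_mill below 0.2 N and contact force between canister_b and spice_jar below 0.2 N and contact force between canister_b and tin below 0.2 N and contact force between canister_b and canister_a below 0.2 N and contact force between canister_b and canister_c below 0.2 N) and (x of canister_a in the frame of board between -0.065 and 0.065 m and y of canister_a in the frame of board between -0.115 and 0.115 m and z of canister_a in the frame of board between 0.012 and 0.024 m and angle between canister_a's own z axis and vertical below 0.06 rad and linear speed of canister_a below 0.03 m/s and contact force between canister_a and board between 1.5 and 4.4 N and contact force between canister_a and the arm below 0.2 N and contact force between canister_a and the fingers below 0.2 N) and (x of canister_c in the frame of board between -0.065 and 0.065 m and y of canister_c in the frame of board between -0.115 and 0.115 m and z of canister_c in the frame of board between 0.012 and 0.024 m and angle between canister_c's own z axis and vertical below 0.06 rad and linear speed of canister_c below 0.03 m/s and contact force between canister_c and board between 1.5 and 4.4 N and contact force between canister_c and the arm below 0.2 N and contact force between canister_c and the fingers below 0.2 N)) or ((height (world z) of canister_c above 0.09 m and angle between canister_c's own z axis and vertical below 0.25 rad and linear speed of canister_c below 0.05 m/s and contact force between canister_c and the fingers above 1 N and contact force between canister_c and board below 0.2 N and contact force between canister_c and pepper_mill below 0.2 N and contact force between canister_c and spice_jar below 0.2 N and contact force between canister_c and tin below 0.2 N and contact force between canister_c and canister_a below 0.2 N and contact force between canister_c and canister_b below 0.2 N) and (x of canister_a in the frame of board between -0.065 and 0.065 m and y of canister_a in the frame of board between -0.115 and 0.115 m and z of canister_a in the frame of board between 0.012 and 0.024 m and angle between canister_a's own z axis and vertical below 0.06 rad and linear speed of canister_a below 0.03 m/s and contact force between canister_a and board between 1.5 and 4.4 N and contact force between canister_a and the arm below 0.2 N and contact force between canister_a and the fingers below 0.2 N) and (x of canister_b in the frame of board between -0.065 and 0.065 m and y of canister_b in the frame of board between -0.115 and 0.115 m and z of canister_b in the frame of board between 0.012 and 0.024 m and angle between canister_b's own z axis and vertical below 0.06 rad and linear speed of canister_b below 0.03 m/s and contact force between canister_b and board between 1.5 and 4.4 N and contact force between canister_b and the arm below 0.2 N and contact force between canister_b and the fingers below 0.2 N)))); the arm keeps its last pose, push and grip.
It fails at once if a canister is tipped by more than 0.5 rad (angle between any of canister_a, canister_b, canister_c's own z axis and vertical above 0.5 rad).
It fails at once if a canister is let fall (faster than 0.6 m/s while out of the fingers: a drop of about 2 cm) ((linear speed of canister_a above 0.6 m/s and contact force between canister_a and the fingers below 0.1 N) or (linear speed of canister_b above 0.6 m/s and contact force between canister_b and the fingers below 0.1 N) or (linear speed of canister_c above 0.6 m/s and contact force between canister_c and the fingers below 0.1 N)).
It fails at once if a bystander is moved by more than 30 mm or tipped (distance of any of pepper_mill, spice_jar, tin from where it was at the start of the episode above 0.03 m or angle between any of pepper_mill, spice_jar, tin's own z axis and vertical above 0.3 rad).
It also fails if it takes over 72 s, if anything falls off the work surface, if the arm or the gripper's body presses on something with over 40 N, if the wrist force passes 120 N, or if a joint passes its speed limit or range.

ROBOT

A 6-joint arm with a two-finger parallel gripper is mounted at the origin on a cart in front of the work surface, level with it; the furniture and walls round the work are solid. World frame = base frame: x ahead of the robot, y to its left, z up, the work surface at z = 0. Lengths are in m, angles in rad, forces in N, time in s.
With the tool pointing down it reaches from about 0.375 to 0.975 m from the base axis. Payload 3.8 kg.
Tool frame: the origin (TCP) lies midway between the tips of the shut fingers; the grasp point (between the pads) lies 19 mm behind it; z points along the fingers, y is the direction in which the jaws open and shut (so a half turn about z gives the same grasp; the last joint's range is limited). The gripper opens to 85 mm and grips with 20 to 120 N. Pads are 22 mm wide; open, the fingers measure 114 mm over their backs; the gripper's body (76 mm by 85 mm) begins 54 mm behind the grasp point. The pads swing forward as they close: fully open they stand 13 mm farther back than shut.
Start: joints at [1.099, 0.264, 1.604, -0, 1.274, -0.037], TCP at [0.284, 0.612, 0.231] pointing down, gripper open.
Joint ranges: [-2.63, 2.63], [-0.94, 2.18], [0.31, 2.57], [-1.31, 4.45], [0, 2.66], [-2.55, 2.55]. Speed limits (rad/s): [2.57, 2.57, 3.14, 3.14, 3.14, 3.14].

INTERFACE

Orientations are given as a rotation vector (axis times angle).
In Python, from workcell import bot gives the robot as it stands.
- The arm moves only by the tool drive_tool, never from a script. Its argument "deltas" is a list of rows, each an object with "hand": the opening, from 0 (shut) to 1 (fully open); "offset": the shift along the world's x, y, z in cm, a list of three; "angular": the turn, a rotation vector about the world's x, y, z in degrees, a list of three. A call has 1 to 8 rows; each row is the pose to reach, as a shift and turn from the pose commanded when the call began; what a row does not reach only later rows make up. A row lasts 1/8 s, in which the tool goes at most 62.5 mm and 10.7 degrees, less where a joint would pass 70% of its speed; a pose out of reach is approached as far as the arm can. A call with a gripper value outside its range is refused whole. The fingers move at their own pace and stop on an object; "force" is the grip in N (left out, the last holds). Time passes only in rows, so rows that repeat a pose let the fingers close. It gives the time, the measured TCP pose, the force and the opening at its end, in the units of the state.
- bot.read_state(): the state, without advancing time (a new reading comes with each control period).
- bot.read_camera(name): name is "side" or "top"; returns a dict with "frame" (384x512x3 uint8, blue, green, red), "mtx" (3x3 intrinsics, pixels), "R" (3x3) and "t" (3): a world point X has camera coordinates R X + t. Camera axes: x right, y down, z forward; pixel columns grow to the right and rows downward; lengths in m; the calibration is good to about 2 mm. A picture is of the moment at which its call begins. There is no depth.
- bot.finish_job(): hands the job in, once; it reports no verdict.
The state is a dict: "time": time; "q": joint angles; "joint_vel": joint speeds; "joint_torque": joint torques, N m; "tool_pos": TCP position; "tcp_rot": TCP orientation; "wrist_force": force on the tool from outside, world axes, zero at the start; "torque": the same for the moment, N m; "width": opening from 0.0 (shut) to 1.0 (fully open).
Only numpy, scipy, OpenCV 4.12 (cv2) and the standard library are available. Lean on these libraries where they do the work, as an engineer would, in place of code of your own. Each camera call takes 0.05 s, during which the arm holds its last target. There are 200 camera calls.

## Working session

There is one attempt and no reset: what is moved stays moved. The work goes in short steps, Python scripts to look and compute and a tool call to move; the robot and the scene stay as the last step left them, time stands still between calls to the robot, and variables do not carry over. Pictures are saved under pics/ and viewed, about 8 in all and at most 12, crops included, and the job is handed in when it is done.

Besides the shell and the picture viewer there is one more tool, called after "Call:" in YAML: its name, and indented under it one key for each argument. drive_tool: Moves the arm, as the interface text tells. Its arguments: {"type":"object","properties":{"deltas":{"type":"array"},"force":{"type":"number"}},"required":["deltas"]}

```bash
mkdir -p pics; cat > h.py <<'E'
import numpy as np, cv2
from workcell import bot
def cam(n,save=None):
    c=bot.read_camera(n)
    if save: cv2.imwrite('pics/'+save,c['frame'])
    return c
def ray(c,uv,z):
    "world point on plane z seen at pixel uv"
    R,t,K=map(np.array,(c['R'],c['t'],c['mtx']))
    d=R.T@np.linalg.solve(K,[uv[0],uv[1],1.]); o=-R.T@t
    return o+d*(z-o[2])/d[2]
def proj(c,X):
    R,t,K=map(np.array,(c['R'],c['t'],c['mtx'])); p=K@(R@np.array(X)+t); return p[:2]/p[2]
E
python3 - <<'E'
from h import *
for n in('top','side'):
    c=cam(n,n+'0.png'); R=np.array(c['R']);print(n,-R.T@np.array(c['t']),R[2],c['mtx'][0][0])
s=bot.read_state();print({k:np.round(v,3) for k,v in s.items()})
E
```

```text
top [ 0.29685879 -0.23967745  1.11398753] [ 0.17212164 -0.03100565 -0.98458762] 467.15505874570783
side [ 0.03729158 -1.1591029   0.65231827] [ 0.3655555   0.76912893 -0.5242231 ] 435.3747432936149
{'time': np.float64(0.1), 'q': array([ 1.099,  0.265,  1.605,  0.   ,  1.274, -0.037]), 'joint_vel': array([ 0.   , -0.002, -0.003,  0.002, -0.002, -0.001]), 'joint_torque': array([ 1.0000e-03, -5.1671e+01, -3.6859e+01,  0.0000e+00,  6.0000e-03,
       -0.0000e+00]), 'tool_pos': array([0.284, 0.612, 0.23 ]), 'tcp_rot': array([-6.780e-01, -3.067e+00,  3.000e-03]), 'wrist_force': array([-0.076,  0.084, -0.575]), 'torque': array([-0.03 , -0.024,  0.001]), 'width': np.float64(0.999)}
```

View pics/top0.png

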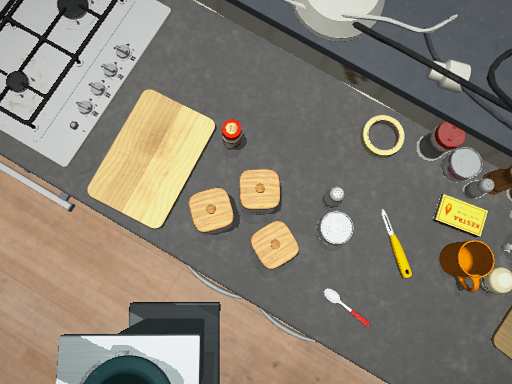

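View pics/side0.png

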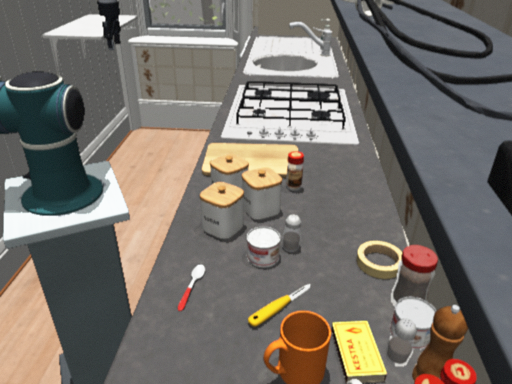

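```bash
python3 - <<'E'
from h import *
c=cam('top'); f=c['frame']; s=cam('side')
hsv=cv2.cvtColor(f,cv2.COLOR_BGR2HSV)
m=cv2.inRange(hsv,(8,60,110),(30,200,255)); m[:, :80]=0; m[290:]=0; m[:,310:]=0
n,l,st,ce=cv2.connectedComponentsWithStats(m)
for i in range(1,n):
    if st[i,4]<400: continue
    p=np.argwhere(l==i)[:,::-1].astype(np.float32); z=.018 if st[i,4]>5000 else .103
    w=np.array([ray(c,q,z)[:2] for q in p],np.float32); r=cv2.minAreaRect(w)
    print(st[i],'centre',np.round(r[0],4),'size',np.round(r[1],4),'ang',round(r[2],1))
for nm,uv,z in(('jar',(231.5,127),.106),('mill',(337,190),.09),('tin',(337,227),.058)):
    X=ray(c,uv,z);print(nm,np.round(X,3),'side px',proj(s,X))
cv2.imwrite('pics/crop.png',cv2.resize(f[80:290,80:360],None,fx=2.8,fy=2.8,interpolation=cv2.INTER_CUBIC))
E
```

```text
[   87    89   128   140 10195] centre [ 0.5651 -0.0403] size [0.2003 0.2997] ang 63.0
[ 239  169   41   40 1513] centre [ 0.4738 -0.2931] size [0.0871 0.0884] ang 0.1
[ 188  188   46   44 1558] centre [ 0.4275 -0.1871] size [0.0893 0.0892] ang 16.0
[  80  202  133   88 6322] centre [0.2903 0.0046] size [0.3698 0.1675] ang 59.9
[ 250  221   49   48 1602] centre [ 0.352 -0.325] size [0.0891 0.0896] ang 30.3
jar [ 0.613 -0.232  0.106] side px [296.67669644 154.1648901 ]
mill [ 0.473 -0.468  0.09 ] side px [295.00181827 215.06760497]
tin [ 0.393 -0.472  0.058] side px [263.81245026 236.28211556]
```

View pics/crop.png

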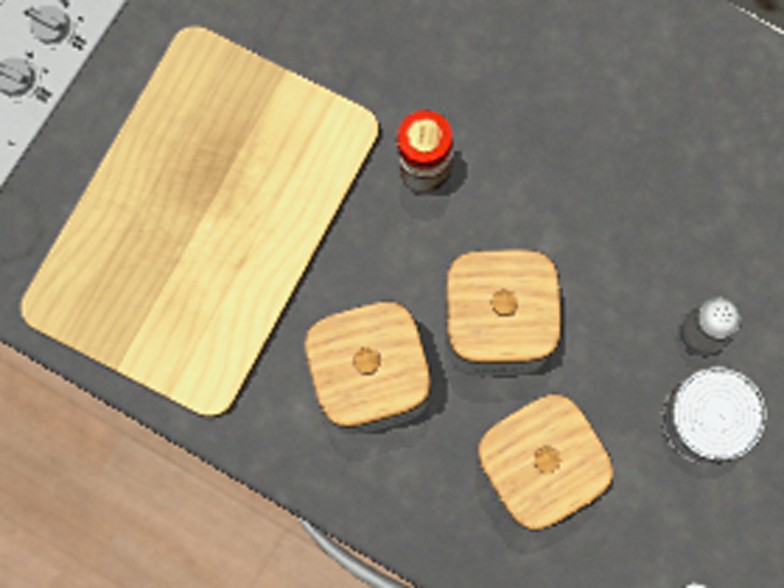

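Call:
drive_tool:
  deltas:
    - {"hand":0.5,"offset":[2.5,-4.5,0],"angular":[0,0,0]}
    - {"hand":0.5,"offset":[5,-10,0],"angular":[0,0,0]}
    - {"hand":0.5,"offset":[7.5,-15.5,0],"angular":[0,0,0]}
    - {"hand":0.5,"offset":[10,-21,0],"angular":[0,0,0]}
    - {"hand":0.5,"offset":[12,-26.5,0],"angular":[0,0,0]}
    - {"hand":0.5,"offset":[13.5,-32,0],"angular":[0,0,0]}
    - {"hand":0.5,"offset":[15,-38,0],"angular":[0,0,0]}
    - {"hand":0.5,"offset":[16,-44,0],"angular":[0,0,0]}
  force: 60

```text
time: 1.2
tool_pos: [0.4446, 0.1703, 0.2314]
tcp_rot: [0.677, 3.067, 0.0]
wrist_force: [0.5, -0.2, -0.7]
width: 0.502
```

Call:
drive_tool:
  deltas:
    - {"hand":0.5,"offset":[0,-6,0],"angular":[0,0,0]}
    - {"hand":0.5,"offset":[0,-12,0],"angular":[0,0,0]}
    - {"hand":0.5,"offset":[-0.5,-18,0],"angular":[0,0,0]}
    - {"hand":0.5,"offset":[-1,-24,-1],"angular":[0,0,0]}
    - {"hand":0.5,"offset":[-1.5,-30,-3],"angular":[0,0,0]}
    - {"hand":0.5,"offset":[-1.7,-35.8,-5],"angular":[0,0,0]}
    - {"hand":0.5,"offset":[-1.7,-35.8,-8],"angular":[0,0,0]}
    - {"hand":0.5,"offset":[-1.7,-35.8,-8],"angular":[0,0,0]}

```text
time: 2.2
tool_pos: [0.4248, -0.1855, 0.1487]
tcp_rot: [-0.68, -3.061, -0.003]
wrist_force: [1.0, 0.7, -0.2]
width: 0.499
```

```bash
python3 - <<'E'
from h import *
s=bot.read_state();print(s['tool_pos'],s['wrist_force'],s['width'],s['q'])
c=cam('side'); f=c['frame']
a=proj(c,[.4275,-.187,.12]);t=proj(c,s['tool_pos']);print(a,t,proj(c,[.4738,-.2931,.12]))
cv2.imwrite('pics/s1.png',cv2.resize(f[90:250,150:320],None,fx=3.5,fy=3.5,interpolation=cv2.INTER_CUBIC))
E
```

```text
[ 0.4247502  -0.18545207  0.14868115] [ 0.98368846  0.72046636 -0.20436235] 0.49921507683333644 [-4.65516342e-01 -6.78305566e-02  2.12571231e+00  1.47846209e-04
  1.09002236e+00 -1.59947790e+00]
[228.77773235 155.22383196] [227.39614913 145.49928193] [261.62927562 169.24410043]
```

View pics/s1.png

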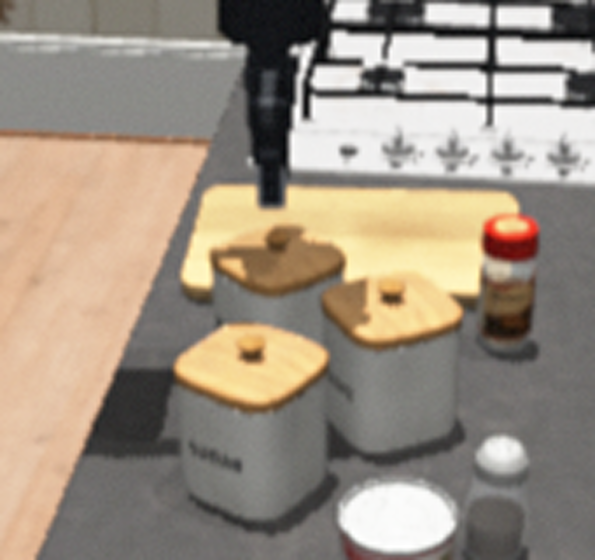

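Call:
drive_tool:
  deltas:
    - {"hand":0.5,"offset":[0.1,-0.1,-2],"angular":[0,0,0]}
    - {"hand":0.5,"offset":[0.1,-0.1,-3.5],"angular":[0,0,0]}
    - {"hand":0.5,"offset":[0.1,-0.1,-4.3],"angular":[0,0,0]}
    - {"hand":0.5,"offset":[0.1,-0.1,-4.3],"angular":[0,0,0]}
    - {"hand":0.5,"offset":[0.1,-0.1,-4.3],"angular":[0,0,0]}

```text
time: 2.88
tool_pos: [0.4289, -0.1869, 0.1089]
tcp_rot: [0.677, 3.067, -0.0]
wrist_force: [-0.9, -0.3, -0.8]
width: 0.502
```

Call:
drive_tool:
  deltas:
    - {"hand":0.5,"offset":[-0.1,0,-0.4],"angular":[0,0,0]}
    - {"hand":0.1,"offset":[-0.1,0,-0.4],"angular":[0,0,0]}
    - {"hand":0.1,"offset":[-0.1,0,-0.4],"angular":[0,0,0]}
    - {"hand":0.1,"offset":[-0.1,0,-0.4],"angular":[0,0,0]}
    - {"hand":0.1,"offset":[-0.1,0,-0.4],"angular":[0,0,0]}
    - {"hand":0.1,"offset":[-0.1,0,-0.4],"angular":[0,0,0]}
    - {"hand":0.1,"offset":[-0.1,0,-0.4],"angular":[0,0,0]}

```text
time: 3.75
tool_pos: [0.4274, -0.1868, 0.1045]
tcp_rot: [0.678, 3.068, -0.0]
wrist_force: [-2.5, -0.3, 4.0]
width: 0.173
```

Call:
drive_tool:
  deltas:
    - {"hand":0.1,"offset":[0,0,0.2],"angular":[0,0,0]}
    - {"hand":0.1,"offset":[0,0,0.5],"angular":[0,0,0]}
    - {"hand":0.1,"offset":[0,0,1],"angular":[0,0,0]}
    - {"hand":0.1,"offset":[0,0,2],"angular":[0,0,0]}
    - {"hand":0.1,"offset":[0,0,3],"angular":[0,0,0]}
    - {"hand":0.1,"offset":[0,0,3],"angular":[0,0,0]}
    - {"hand":0.1,"offset":[0,0,3],"angular":[0,0,0]}
    - {"hand":0.1,"offset":[0,0,3],"angular":[0,0,0]}

```text
time: 4.75
tool_pos: [0.427, -0.1866, 0.1339]
tcp_rot: [-0.677, -3.067, -0.0]
wrist_force: [0.1, 1.2, -2.6]
width: 0.178
```

```bash
python3 - <<'E'
from h import *
c=cam('side'); f=c['frame']
s=bot.read_state();print(s['tool_pos'],s['wrist_force'],s['torque'],s['width'])
cv2.imwrite('pics/s2.png',cv2.resize(f[90:250,150:320],None,fx=3.5,fy=3.5,interpolation=cv2.INTER_CUBIC))
E
```

```text
[ 0.42697437 -0.18663934  0.13385006] [ 0.10034144  0.15255567 -2.94478896] [-0.05744618 -0.02167712  0.00553991] 0.17337570921587503
```

View pics/s2.png

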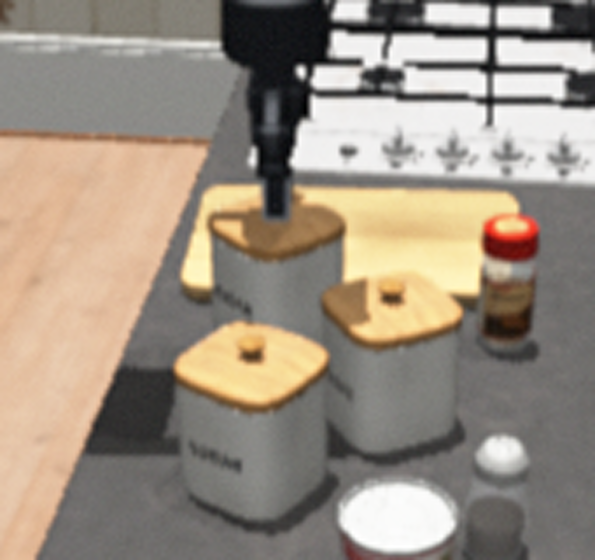

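Call:
drive_tool:
  deltas:
    - {"hand":0.1,"offset":[0.5,0.3,1],"angular":[0,0,-3]}
    - {"hand":0.1,"offset":[2.5,1.4,2],"angular":[0,0,-8]}
    - {"hand":0.1,"offset":[5.5,3,3],"angular":[0,0,-14]}
    - {"hand":0.1,"offset":[9,5,3],"angular":[0,0,-20]}
    - {"hand":0.1,"offset":[12.5,6.9,3],"angular":[0,0,-27]}
    - {"hand":0.1,"offset":[16,8.8,3],"angular":[0,0,-34]}
    - {"hand":0.1,"offset":[19,10.5,3],"angular":[0,0,-40]}
    - {"hand":0.1,"offset":[20.5,11.3,3],"angular":[0,0,-43]}

```text
time: 5.8
tool_pos: [0.6336, -0.0726, 0.1635]
tcp_rot: [-1.756, -2.604, -0.0]
wrist_force: [-0.6, -0.3, -2.6]
width: 0.18
```

Call:
drive_tool:
  deltas:
    - {"hand":0.1,"offset":[0,0,-1],"angular":[0,0,0]}
    - {"hand":0.1,"offset":[0,0,-2.2],"angular":[0,0,0]}
    - {"hand":0.1,"offset":[0,0,-3.2],"angular":[0,0,0]}
    - {"hand":0.1,"offset":[0,0,-3.7],"angular":[0,0,0]}
    - {"hand":0.1,"offset":[0,0,-3.9],"angular":[0,0,0]}
    - {"hand":0.1,"offset":[0,0,-4],"angular":[0,0,0]}
    - {"hand":0.1,"offset":[0,0,-4],"angular":[0,0,0]}

```text
time: 6.68
tool_pos: [0.6326, -0.0739, 0.1247]
tcp_rot: [1.754, 2.605, 0.001]
wrist_force: [-0.7, -0.1, -3.5]
width: 0.177
```

Call:
drive_tool:
  deltas:
    - {"hand":0.1,"offset":[0,0,-0.1],"angular":[0,0,0]}
    - {"hand":0.1,"offset":[0,0,-0.2],"angular":[0,0,0]}
    - {"hand":0.1,"offset":[0,0,-0.25],"angular":[0,0,0]}
    - {"hand":0.1,"offset":[0,0,-0.25],"angular":[0,0,0]}
    - {"hand":0.1,"offset":[0,0,-0.25],"angular":[0,0,0]}

```text
time: 7.3
tool_pos: [0.6326, -0.0737, 0.1223]
tcp_rot: [1.754, 2.605, 0.001]
wrist_force: [-0.1, 1.0, 0.7]
width: 0.176
```

Call:
drive_tool:
  deltas:
    - {"hand":0.5,"offset":[0,0,0],"angular":[0,0,0]}
    - {"hand":0.5,"offset":[0,0,0],"angular":[0,0,0]}
    - {"hand":0.5,"offset":[0,0,0],"angular":[0,0,0]}
    - {"hand":0.5,"offset":[0,0,1.5],"angular":[0,0,0]}
    - {"hand":0.5,"offset":[0,0,4],"angular":[0,0,0]}
    - {"hand":0.5,"offset":[0,0,6],"angular":[0,0,0]}

```text
time: 8.05
tool_pos: [0.633, -0.0739, 0.1841]
tcp_rot: [1.754, 2.604, 0.001]
wrist_force: [0.6, -0.3, 0.0]
width: 0.503
```

Call:
drive_tool:
  deltas:
    - {"hand":0.5,"offset":[-2.5,-3.4,0],"angular":[0,0,0]}
    - {"hand":0.5,"offset":[-6,-8.3,0],"angular":[0,0,0]}
    - {"hand":0.5,"offset":[-9.5,-13.1,0],"angular":[0,0,0]}
    - {"hand":0.5,"offset":[-12.9,-17.8,-0.5],"angular":[0,0,0]}
    - {"hand":0.5,"offset":[-15,-20.8,-1.5],"angular":[0,0,0]}
    - {"hand":0.5,"offset":[-15.9,-21.9,-2.5],"angular":[0,0,0]}
    - {"hand":0.5,"offset":[-15.9,-21.9,-3.5],"angular":[0,0,0]}
    - {"hand":0.5,"offset":[-15.9,-21.9,-3.5],"angular":[0,0,0]}

```text
time: 9.05
tool_pos: [0.4734, -0.2915, 0.1457]
tcp_rot: [-1.753, -2.605, -0.001]
wrist_force: [-0.7, 0.4, -0.5]
width: 0.497
```

```bash
python3 - <<'E'
from h import *
c=cam('side'); f=c['frame']
s=bot.read_state();print(s['tool_pos'],s['wrist_force'],s['width'])
print((proj(c,s['tool_pos'])-[150,90])*3.5, (proj(c,[.4738,-.2931,.12])-[150,90])*3.5)
cv2.imwrite('pics/s3.png',cv2.resize(f[90:250,150:320],None,fx=3.5,fy=3.5,interpolation=cv2.INTER_CUBIC))
E
```

```text
[ 0.47385813 -0.29157885  0.14629218] [ 0.16231686 -0.31051377  0.23785499] 0.4973222042040302
[390.61870827 244.2132165 ] [390.70246466 277.35435149]
```

View pics/s3.png

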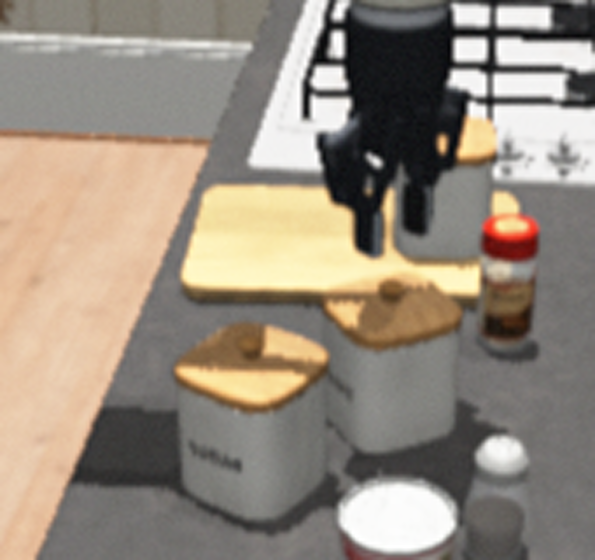

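Call:
drive_tool:
  deltas:
    - {"hand":0.5,"offset":[0,-0.1,-2],"angular":[0,0,0]}
    - {"hand":0.5,"offset":[0,-0.1,-3.5],"angular":[0,0,0]}
    - {"hand":0.5,"offset":[0,-0.1,-4.1],"angular":[0,0,0]}
    - {"hand":0.5,"offset":[0,-0.1,-4.1],"angular":[0,0,0]}
    - {"hand":0.1,"offset":[0,-0.1,-4.1],"angular":[0,0,0]}
    - {"hand":0.1,"offset":[0,-0.1,-4.1],"angular":[0,0,0]}
    - {"hand":0.1,"offset":[0,-0.1,-4.1],"angular":[0,0,0]}
    - {"hand":0.1,"offset":[0,-0.1,-4.1],"angular":[0,0,0]}

```text
time: 10.1
tool_pos: [0.4736, -0.2942, 0.1067]
tcp_rot: [1.754, 2.605, -0.0]
wrist_force: [-1.9, 0.8, 5.3]
width: 0.177
```

Call:
drive_tool:
  deltas:
    - {"hand":0.1,"offset":[0,0,0.2],"angular":[0,0,0]}
    - {"hand":0.1,"offset":[0,0,0.5],"angular":[0,0,0]}
    - {"hand":0.1,"offset":[0,0,1],"angular":[0,0,0]}
    - {"hand":0.1,"offset":[0,0,2],"angular":[0,0,0]}
    - {"hand":0.1,"offset":[0,0,3],"angular":[0,0,0]}
    - {"hand":0.1,"offset":[0,0,3],"angular":[0,0,0]}
    - {"hand":0.1,"offset":[0,0,3],"angular":[0,0,0]}
    - {"hand":0.1,"offset":[0,0,3],"angular":[0,0,0]}

```text
time: 11.1
tool_pos: [0.4729, -0.2935, 0.1353]
tcp_rot: [-1.754, -2.605, -0.0]
wrist_force: [-0.1, -0.1, -7.3]
width: 0.177
```

```bash
python3 - <<'E'
from h import *
c=cam('side'); s=bot.read_state();print(s['tool_pos'],s['wrist_force'],s['torque'],s['width'])
c=cam('top'); s=bot.read_state();print(s['tool_pos'],s['wrist_force'])
E
```

```text
[ 0.47294042 -0.29349488  0.13525994] [ 0.3841719  -0.53847984 -7.59122919] [0.06964816 0.01783443 0.00373013] 0.1726183750420243
[ 0.47300774 -0.29359413  0.13528442] [-0.27932764 -0.73760618 -6.74997173]
```

Q weighs about 7 N, so it is the full one; I'm setting it back where it stood.

Call:
drive_tool:
  deltas:
    - {"hand":0.1,"offset":[0,0,-1],"angular":[0,0,0]}
    - {"hand":0.1,"offset":[0,0,-2],"angular":[0,0,0]}
    - {"hand":0.1,"offset":[0,0,-2.5],"angular":[0,0,0]}
    - {"hand":0.1,"offset":[0,0,-2.7],"angular":[0,0,0]}
    - {"hand":0.1,"offset":[0,0,-2.9],"angular":[0,0,0]}
    - {"hand":0.1,"offset":[0,0,-3],"angular":[0,0,0]}
    - {"hand":0.1,"offset":[0,0,-3],"angular":[0,0,0]}
    - {"hand":0.1,"offset":[0,0,-3],"angular":[0,0,0]}

```text
time: 12.2
tool_pos: [0.4739, -0.2942, 0.1069]
tcp_rot: [1.754, 2.605, -0.0]
wrist_force: [-2.2, 1.2, 0.1]
width: 0.175
```

Call:
drive_tool:
  deltas:
    - {"hand":0.1,"offset":[0,0,-0.1],"angular":[0,0,0]}
    - {"hand":0.5,"offset":[0,0,-0.1],"angular":[0,0,0]}
    - {"hand":0.5,"offset":[0,0,-0.1],"angular":[0,0,0]}
    - {"hand":0.5,"offset":[0,0,-0.1],"angular":[0,0,0]}
    - {"hand":0.5,"offset":[0,0,1.5],"angular":[0,0,0]}
    - {"hand":0.5,"offset":[0,0,4],"angular":[0,0,0]}
    - {"hand":0.5,"offset":[-4,-1,4.5],"angular":[0,0,0]}
    - {"hand":0.5,"offset":[-8,-2,4.5],"angular":[0,0,0]}

```text
time: 13.2
tool_pos: [0.3937, -0.3147, 0.153]
tcp_rot: [1.751, 2.604, -0.001]
wrist_force: [-0.4, -0.3, 0.2]
width: 0.498
```

Call:
drive_tool:
  deltas:
    - {"hand":0.5,"offset":[-3,-0.8,0],"angular":[0,0,0]}
    - {"hand":0.5,"offset":[-4.1,-1.1,0],"angular":[0,0,0]}
    - {"hand":0.5,"offset":[-4.1,-1.1,0],"angular":[0,0,0]}
    - {"hand":0.5,"offset":[-4.1,-1.1,0],"angular":[0,0,0]}

```text
time: 13.7
tool_pos: [0.3534, -0.3249, 0.1512]
tcp_rot: [1.754, 2.605, 0.0]
wrist_force: [-0.5, -0.6, -0.6]
width: 0.497
```

```bash
python3 - <<'E'
from h import *
c=cam('side'); f=c['frame']
s=bot.read_state();print(s['tool_pos'],s['wrist_force'],s['width'])
print((proj(c,s['tool_pos'])-[150,90])*3.5, (proj(c,[.352,-.325,.12])-[150,90])*3.5)
cv2.imwrite('pics/s4.png',cv2.resize(f[90:250,150:320],None,fx=3.5,fy=3.5,interpolation=cv2.INTER_CUBIC))
E
```

```text
[ 0.35335505 -0.32481986  0.15107905] [-0.18578433  0.65114202 -0.08670428] 0.5027799821767034
[250.90872899 292.77882866] [250.38010084 333.17912353]
```

View pics/s4.png

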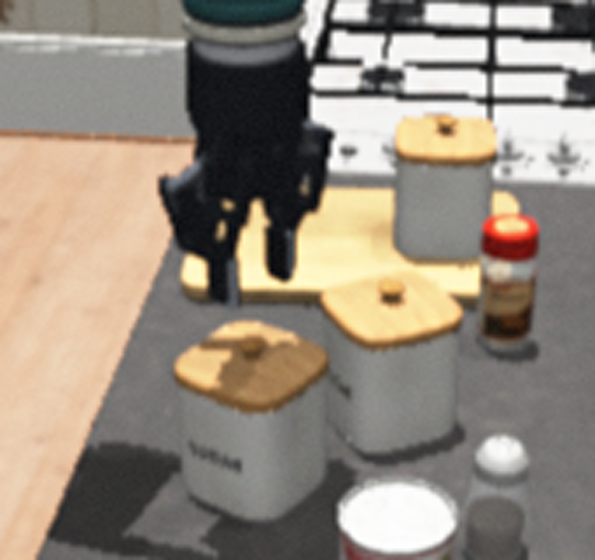

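The picture shows the first canister upright on the board, Q back in its place, and the tool centred over R's knob at crop (250, 340).

Call:
drive_tool:
  deltas:
    - {"hand":0.5,"offset":[-0.1,0,-2],"angular":[0,0,0]}
    - {"hand":0.5,"offset":[-0.1,0,-3.8],"angular":[0,0,0]}
    - {"hand":0.5,"offset":[-0.1,0,-4.5],"angular":[0,0,0]}
    - {"hand":0.5,"offset":[-0.1,0,-4.5],"angular":[0,0,0]}
    - {"hand":0.1,"offset":[-0.1,0,-4.5],"angular":[0,0,0]}
    - {"hand":0.1,"offset":[-0.1,0,-4.5],"angular":[0,0,0]}
    - {"hand":0.1,"offset":[-0.1,0,-4.5],"angular":[0,0,0]}
    - {"hand":0.1,"offset":[-0.1,0,-4.5],"angular":[0,0,0]}

```text
time: 14.75
tool_pos: [0.3515, -0.3253, 0.1066]
tcp_rot: [1.754, 2.605, -0.001]
wrist_force: [-2.2, 0.2, 5.2]
width: 0.179
```

Call:
drive_tool:
  deltas:
    - {"hand":0.1,"offset":[0,0,0.2],"angular":[0,0,0]}
    - {"hand":0.1,"offset":[0,0,0.5],"angular":[0,0,0]}
    - {"hand":0.1,"offset":[0,0,1],"angular":[0,0,0]}
    - {"hand":0.1,"offset":[0,0,2],"angular":[0,0,0]}
    - {"hand":0.1,"offset":[0,0,3],"angular":[0,0,0]}
    - {"hand":0.1,"offset":[0,0,3],"angular":[0,0,0]}
    - {"hand":0.1,"offset":[0,0,3],"angular":[0,0,0]}
    - {"hand":0.1,"offset":[0,0,3],"angular":[0,0,0]}

```text
time: 15.75
tool_pos: [0.3511, -0.3245, 0.1354]
tcp_rot: [-1.754, -2.605, -0.0]
wrist_force: [0.4, 0.2, -3.2]
width: 0.17
```

```bash
python3 - <<'E'
from h import *
for i in range(2):
    c=cam('side'); s=bot.read_state();print(s['tool_pos'],s['wrist_force'],s['torque'],s['width'])
E
```

```text
[ 0.35103357 -0.32452692  0.13533214] [ 0.51850741 -0.45368698 -3.40743143] [0.0055822  0.0556324  0.05056266] 0.178769059771435
[ 0.35109331 -0.32456653  0.13536132] [ 0.33575367  0.29297449 -2.25476334] [ 0.01920781  0.00883879 -0.04790984] 0.18014075620838513
```

Call:
drive_tool:
  deltas:
    - {"hand":0.1,"offset":[0,0.5,1],"angular":[0,0,0]}
    - {"hand":0.1,"offset":[0,2.5,2.5],"angular":[0,0,0]}
    - {"hand":0.1,"offset":[0,5.5,4],"angular":[0,0,0]}
    - {"hand":0.1,"offset":[0,9,5],"angular":[0,0,0]}
    - {"hand":0.1,"offset":[0.5,12.5,5],"angular":[0,0,2]}
    - {"hand":0.1,"offset":[2,16,5],"angular":[0,0,7]}
    - {"hand":0.1,"offset":[4,19.5,5],"angular":[0,0,12]}
    - {"hand":0.1,"offset":[6.5,22.5,5],"angular":[0,0,18]}

```text
time: 16.85
tool_pos: [0.4166, -0.0983, 0.1866]
tcp_rot: [1.32, 2.85, 0.0]
wrist_force: [0.2, -0.3, -3.1]
width: 0.176
```

Call:
drive_tool:
  deltas:
    - {"hand":0.1,"offset":[2.8,3,0],"angular":[0,0,6]}
    - {"hand":0.1,"offset":[5.2,6,0],"angular":[0,0,11]}
    - {"hand":0.1,"offset":[7.2,8.2,0],"angular":[0,0,14]}
    - {"hand":0.1,"offset":[8.2,9.3,-0.5],"angular":[0,0,15]}
    - {"hand":0.1,"offset":[8.2,9.3,-1.5],"angular":[0,0,15]}
    - {"hand":0.1,"offset":[8.2,9.3,-3],"angular":[0,0,15]}
    - {"hand":0.1,"offset":[8.2,9.3,-4],"angular":[0,0,15]}
    - {"hand":0.1,"offset":[8.2,9.3,-4],"angular":[0,0,15]}

```text
time: 17.85
tool_pos: [0.4966, -0.0073, 0.144]
tcp_rot: [-0.943, -2.993, 0.001]
wrist_force: [-0.2, -0.2, -3.8]
width: 0.178
```

Call:
drive_tool:
  deltas:
    - {"hand":0.1,"offset":[0,0,-0.8],"angular":[0,0,0]}
    - {"hand":0.1,"offset":[0,0,-1.4],"angular":[0,0,0]}
    - {"hand":0.1,"offset":[0,0,-1.7],"angular":[0,0,0]}
    - {"hand":0.1,"offset":[0,0,-1.9],"angular":[0,0,0]}
    - {"hand":0.1,"offset":[0,0,-2],"angular":[0,0,0]}
    - {"hand":0.1,"offset":[0,0,-2.1],"angular":[0,0,0]}
    - {"hand":0.1,"offset":[0,0,-2.1],"angular":[0,0,0]}
    - {"hand":0.1,"offset":[0,0,-2.1],"angular":[0,0,0]}

```text
time: 18.85
tool_pos: [0.4984, -0.0068, 0.1249]
tcp_rot: [0.942, 2.997, 0.0]
wrist_force: [-0.2, 0.4, -3.7]
width: 0.174
```

Call:
drive_tool:
  deltas:
    - {"hand":0.1,"offset":[0,0,-0.1],"angular":[0,0,0]}
    - {"hand":0.1,"offset":[0,0,-0.2],"angular":[0,0,0]}
    - {"hand":0.1,"offset":[0,0,-0.2],"angular":[0,0,0]}
    - {"hand":0.1,"offset":[0,0,-0.2],"angular":[0,0,0]}

```text
time: 19.35
tool_pos: [0.499, -0.0072, 0.1244]
tcp_rot: [0.942, 2.996, -0.0]
wrist_force: [-3.1, -0.5, 6.5]
width: 0.175
```

Contact is firm at +6.5 N, so I'm releasing and moving up.

Call:
drive_tool:
  deltas:
    - {"hand":0.1,"offset":[0,0,0.1],"angular":[0,0,0]}
    - {"hand":0.5,"offset":[0,0,0.1],"angular":[0,0,0]}
    - {"hand":0.5,"offset":[0,0,0.1],"angular":[0,0,0]}
    - {"hand":0.5,"offset":[0,0,0.1],"angular":[0,0,0]}
    - {"hand":0.5,"offset":[0,0,1.5],"angular":[0,0,0]}
    - {"hand":0.5,"offset":[0,0,4],"angular":[0,0,0]}
    - {"hand":0.5,"offset":[-1,-4,6],"angular":[0,0,0]}
    - {"hand":0.5,"offset":[-2,-9,6],"angular":[0,0,0]}

```text
time: 20.35
tool_pos: [0.4804, -0.0975, 0.1864]
tcp_rot: [0.937, 2.992, 0.001]
wrist_force: [1.0, -0.4, -0.7]
width: 0.496
```

Call:
drive_tool:
  deltas:
    - {"hand":0.5,"offset":[-0.1,-5,0],"angular":[0,0,0]}
    - {"hand":0.5,"offset":[-0.3,-10,0],"angular":[0,0,0]}
    - {"hand":0.5,"offset":[-0.4,-15,0],"angular":[0,0,0]}
    - {"hand":0.5,"offset":[-0.4,-18.5,-1],"angular":[0,0,0]}
    - {"hand":0.5,"offset":[-0.4,-19.7,-2.5],"angular":[0,0,0]}
    - {"hand":0.5,"offset":[-0.4,-19.7,-4],"angular":[0,0,0]}
    - {"hand":0.5,"offset":[-0.4,-19.7,-4],"angular":[0,0,0]}
    - {"hand":0.5,"offset":[-0.4,-19.7,-4],"angular":[0,0,0]}

```text
time: 21.35
tool_pos: [0.4745, -0.2926, 0.1428]
tcp_rot: [-0.94, -2.997, -0.001]
wrist_force: [0.3, 0.1, 0.4]
width: 0.5
```

```bash
python3 - <<'E'
from h import *
c=cam('side'); f=c['frame']
s=bot.read_state();print(s['tool_pos'],s['wrist_force'],s['width'])
print((proj(c,s['tool_pos'])-[150,90])*3.5, (proj(c,[.4738,-.2935,.12])-[150,90])*3.5)
cv2.imwrite('pics/s5.png',cv2.resize(f[90:250,150:320],None,fx=3.5,fy=3.5,interpolation=cv2.INTER_CUBIC))
E
```

```text
[ 0.47478208 -0.2928993   0.14321479] [ 0.28536255 -0.40944928  0.36044032] 0.501245747205331
[392.49426568 248.56436834] [390.94513896 277.59747249]
```

View pics/s5.png

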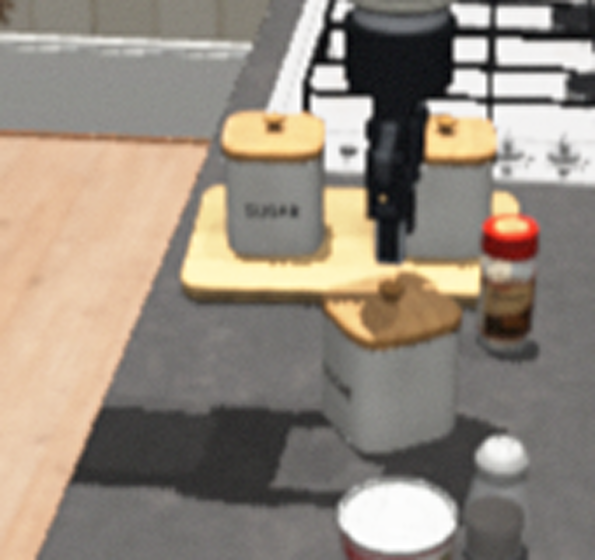

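Both light canisters stand upright on the board, aligned with it. The tool is over Q's knob at crop (392, 285).

Call:
drive_tool:
  deltas:
    - {"hand":0.5,"offset":[-0.1,-0.1,-2],"angular":[0,0,0]}
    - {"hand":0.5,"offset":[-0.1,-0.1,-3.3],"angular":[0,0,0]}
    - {"hand":0.5,"offset":[-0.1,-0.1,-3.8],"angular":[0,0,0]}
    - {"hand":0.5,"offset":[-0.1,-0.1,-3.8],"angular":[0,0,0]}
    - {"hand":0.1,"offset":[-0.1,-0.1,-3.8],"angular":[0,0,0]}
    - {"hand":0.1,"offset":[-0.1,-0.1,-3.8],"angular":[0,0,0]}
    - {"hand":0.1,"offset":[-0.1,-0.1,-3.8],"angular":[0,0,0]}
    - {"hand":0.1,"offset":[-0.1,-0.1,-3.8],"angular":[0,0,0]}

```text
time: 22.4
tool_pos: [0.4742, -0.2948, 0.1057]
tcp_rot: [0.942, 2.995, 0.001]
wrist_force: [1.2, 4.0, 6.1]
width: 0.171
```

Call:
drive_tool:
  deltas:
    - {"hand":0.1,"offset":[0,0,0.3],"angular":[0,0,0]}
    - {"hand":0.1,"offset":[0,0,1],"angular":[0,0,0]}
    - {"hand":0.1,"offset":[0,0,3],"angular":[0,0,0]}
    - {"hand":0.1,"offset":[0,0,6],"angular":[0,0,0]}
    - {"hand":0.1,"offset":[0,0,9],"angular":[0,0,0]}
    - {"hand":0.1,"offset":[0,0,12],"angular":[0,0,0]}
    - {"hand":0.1,"offset":[0,0,14],"angular":[0,0,0]}
    - {"hand":0.1,"offset":[0,0,14],"angular":[0,0,0]}

```text
time: 23.4
tool_pos: [0.4739, -0.2955, 0.2461]
tcp_rot: [0.942, 2.994, -0.002]
wrist_force: [0.6, -0.2, -7.6]
width: 0.173
```

Call:
drive_tool:
  deltas:
    - {"hand":0.1,"offset":[0,0,0],"angular":[0,0,0]}
    - {"hand":0.1,"offset":[0,0,0],"angular":[0,0,0]}
    - {"hand":0.1,"offset":[0,0,0],"angular":[0,0,0]}
    - {"hand":0.1,"offset":[0,0,0],"angular":[0,0,0]}
    - {"hand":0.1,"offset":[0,0,0],"angular":[0,0,0]}
    - {"hand":0.1,"offset":[0,0,0],"angular":[0,0,0]}

```text
time: 24.15
tool_pos: [0.4734, -0.2949, 0.2448]
tcp_rot: [0.942, 2.997, -0.0]
wrist_force: [1.5, -0.6, -7.4]
width: 0.172
```

```bash
python3 - <<'E'
from h import *
T=cam('top'); c=cam('side')
s=bot.read_state();print(s['time'],s['tool_pos'],s['wrist_force'],s['torque'],s['width'],s['joint_vel'])
for X in([.565,-.04],):
  for f in('knob1',(.632,-.074)),('knob2',(.498,-.006)): print(f[0],proj(T,[*f[1],.138]))
cv2.imwrite('pics/end.png',np.hstack([cv2.resize(c['frame'][60:260,130:330],(400,400)),cv2.resize(T['frame'][70:270,80:280],(400,400))]))
E
```

```text
24.25 [ 0.47336315 -0.29479982  0.24485092] [-0.04067922 -0.47053397 -8.00215638] [-0.03494152  0.00189328  0.06772954] 0.1748411761788775 [-0.00094218 -0.00162917  0.00109323  0.00023639  0.00115469  0.00072079]
knob1 [158.62887915 113.40101315]
knob2 [124.33786972 173.78452795]
```

View pics/end.png

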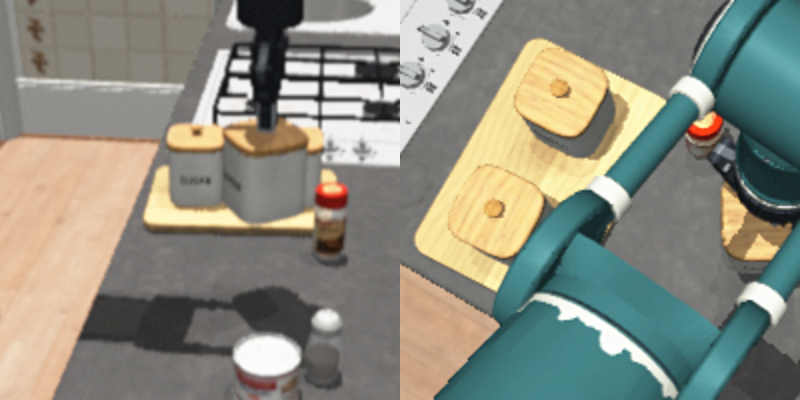

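```bash
python3 -c "
from workcell import bot
print(bot.finish_job())"
```

```text
the job is handed in; nothing more can be done
None
```

I found the full canister, put both nearly empty ones on the board, and handed the job in while holding the full one up, at about 24 s of the 72 s allowed.

- **Weights:** the three canisters pulled about 2.5 N, 7 N and 2.8 N on the wrist when lifted. I set the 7 N one back where it stood until the other two were on the board.
- **On the board:** in the last top and side pictures both light canisters stand upright and let go. Their knobs are within about 3 pixels of the planned spots, 75 mm either side of the board's middle along its length.
- **Held canister:** it hangs level and still by its knob. Its underside is about 14 cm above the worktop and nothing touches it.
- **Bystanders:** the pepper mill, spice jar and tin show no sign of having moved.

**Mismatches:**
- The gripper read about 0.175 open on the knob, roughly 15 mm where 20 mm was expected. All the lifts held firmly anyway.
- The last wrist readings on the held canister ran from 7.4 to 8.0 N. The reading drifts by about half a newton, so that still fits a full canister.

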